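Load the balance rings and set up the bench mixer

ROBOT

A 6-joint arm with a two-finger parallel gripper is mounted at the origin on a cart in front of the work surface, level with it; the furniture and walls round the work are solid. World frame = base frame: x ahead of the robot, y to its left, z up, the work surface at z = 0. Lengths are in mm, angles in rad, forces in N, time in s.
With the tool pointing down it reaches from about 300 to 950 mm from the base axis. Payload 3.1 kg.
Tool frame: the origin (TCP) lies on the centre line of the jaws, within the pads' length; the fingertips stand 25 mm ahead of it and the grasp point (between the pads) lies 6 mm ahead of it; z points along the fingers, y is the line along which they close (so a half turn about z gives the same grasp; the last joint's range is limited). The gripper opens to 85 mm and grips with 20 to 120 N. Pads are 22 mm wide; open, the fingers measure 114 mm over their backs; the gripper's body (76 mm by 85 mm) begins 54 mm behind the grasp point. The pads swing forward as they close: fully open they stand 13 mm farther back than shut.
Start: joints at [-1.361, 0.308, 1.634, -0, 1.2, -0.07], TCP at [172.575, -600.708, 256.272] pointing down, gripper open.
Joint ranges: [-3.06, 3.06], [-0.79, 1.96], [0.05, 2.63], [-1.19, 4.34], [0.05, 2.64], [-2.94, 2.94]. Speed limits (rad/s): [2.79, 2.79, 3.14, 3.14, 3.14, 3.14].

INTERFACE

Orientations are given as a 3x3 rotation matrix whose columns are the frame's x, y, z axes.
In Python, from workcell import observe, camera, camera_model, job_done gives the robot as it stands.
- The arm moves only by the tool move_arm, never from a script. Its argument "deltas" is a list of rows, each a list of 7 numbers: the shift along the world's x, y, z as a fraction of full scale, then the turn, a rotation vector about the world's x, y, z as a fraction of full scale, then the closure in counts, from 0 (fully open) to 255 (shut). In form: [[dx, dy, dz, wx, wy, wz, fingers], ...]. A call has 1 to 20 rows; each row shifts and turns the commanded pose from where the row before left it; what a row does not reach is not made up. Full scale, the value 1, is 0.15 m for a shift and 4 degrees for a turn. A row lasts 1/8 s, in which the tool goes at most 62.5 mm and 10.7 degrees, less where a joint would pass 70% of its speed; a pose out of reach is approached as far as the arm can. A call with a number of a shift or a turn outside -1 to 1 is refused whole. A call with a gripper value outside its range is refused whole. The fingers move at their own pace and stop on an object; the grip force is fixed at half the most. Time passes only in rows, so rows that do not move let the fingers close. It gives the time, the measured TCP pose, the force, the opening and the grip force at its end, in the units of the state.
- observe(): the state, without advancing time (a new reading comes with each control period).
- camera(name): name is "scene" or "side" or "wrist"; returns the picture (420x560x3 uint8, red, green, blue); there is no depth.
- camera_model(name): a dict with "fx", "fy", "cx", "cy" (pixels), "pose" (4x4, takes a point from camera to world coordinates). Camera axes: x right, y down, z forward; pixel columns grow to the right and rows downward; lengths in mm; the calibration is good to about 2 mm. A picture is of the moment at which its call begins: read the wrist's pose just before it. camera_model takes no time and is no camera call; for the wrist camera it gives the pose at the moment of the call.
- job_done(): hands the job in; it is judged then, once.
The state is a dict: "time": time; "qpos": joint angles; "dq": joint speeds; "joint_torque": joint torques, N m; "position": TCP position; "orientation": TCP orientation; "force": force on the tool from outside, world axes, zero at the start; "torque": the same for the moment, N m; "opening": finger opening in mm; "grasp_force": force on a finger pad.
Only numpy, scipy, OpenCV 4.12 (cv2) and the standard library are available. Lean on these libraries where they do the work, as an engineer would, in place of code of your own. Each camera call takes 0.05 s, during which the arm holds its last target. There are 200 camera calls.

TASK

The mixer was left switched on: pull out its locking power toggle and flip it to off (the black bar, towards the box's near side), then turn the selector to the white dot (loading). Thread all the rings that lie on the bench onto the mixer's spindle, fully home, the widest lowest and each narrower one above it; when they are on, turn the selector to the red dot, and last pull the toggle out again and flip it to on (the green bar). Let the toggle drop back into its lock each time, and leave the other things on the bench where they are.

Things in the scene. Friction and masses are not known exactly. Their poses are not given: they have to be found in the camera images.
- control: white control box with a grey top, fixed to the bench, 120 (x) x 260 (y) x 50 mm high; origin at the centre of its underside, its x axis points to its far side, y to its left. On top: the selector 70 mm to its -y side, the locking power toggle 70 mm to its +y side
- selector (a joint): selector knob about the vertical, rad, growing anticlockwise seen from above. Spring detents at 0.0, 0.6, 1.2, 1.8, 2.4; left between two it snaps to the nearer. 0 is standby (black dash on the box), the other four bear coloured dots; stops 0.15 past the end detents. At 1.2 it points along the box's +x. Passing a detent takes about 0.07 N m
- selector_grip (a point): centre of the selector's black grip bar, on the knob's axis, 80 mm above the box's underside; the bar is 50 mm long, 14 mm wide and 30 mm high (its top is 11 mm above this point, its foot, a round skirt of radius 24 mm, 17 mm below it). x axis along the bar towards its pointer end (white line on the top), z up
- selector_pointer (a point): point straight out from the pointer end of the knob, 45 mm from the knob's axis and 55 mm above the box's underside: it stands over the dot that the selector points to
- power_flip (a joint): lean of the locking power toggle, rad: 0 off (leaning 0.436 from upright to the box's -x, near side, black bar), 0.872 on (as much to +x, the far side, green bar). A cross pin blocks it near either end (0.08 rad of play) until the bat is pulled out about 8 mm; do not force it; let go halfway, it may stick there
- power_pull (a joint): how far the toggle's bat is pulled out along its own length, m, 0 to 0.012; a spring of 2.4 N at rest, 400 N/m, draws it back in
- power_pivot (a point): pivot of the toggle, on the control box, 45 mm above its underside; the bat swings about the box's y axis through this point, in the box's x-z plane. A gate 50 mm long and 33 mm wide stands round it, 27 mm higher than the pivot
- power_head (a point): middle of the toggle bat's black head, 16 mm in diameter, reaching from 18 mm below to 15 mm above this point along the bat; 62 mm from the pivot when not pulled. z axis along the bat, outwards
- mark_white: white dot, 13 mm in diameter, on the control box's top, at one of the four detents of the selector, 45 mm from its axis (the loading position)
- mark_red: red dot, 13 mm in diameter, on the control box's top, at one of the four detents of the selector, 45 mm from its axis (the program to run)
- mark_blue: blue dot, 13 mm in diameter, on the control box's top, at one of the four detents of the selector, 45 mm from its axis (another program, not wanted)
- mark_yellow: yellow dot, 13 mm in diameter, on the control box's top, at one of the four detents of the selector, 45 mm from its axis (another program, not wanted)
- mixer: white mixer, fixed to the bench, 140 x 140 x 45 mm, with an upright steel spindle in its middle; origin at the centre of its underside, z up
- mixer_seat (a point): on the spindle's axis, on the shoulder where the lowest ring rests, 75 mm above the mixer's underside. The shoulder is 40 mm in diameter, 19 mm high below this point; the post above it is 20 mm in diameter and 60 mm high with a rounded tip
- ring_66: dark steel balance ring, 66 mm in outer diameter, 25 mm bore, 14 mm thick; origin at the centre of its underside, z along its axis. May be absent
- ring_60: brass balance ring, 60 mm in outer diameter, 25 mm bore, 14 mm thick; origin at the centre of its underside, z along its axis. May be absent
- ring_54: orange balance ring, 54 mm in outer diameter, 25 mm bore, 14 mm thick; origin at the centre of its underside, z along its axis. May be absent
- ring_48: pale aluminium balance ring, 48 mm in outer diameter, 25 mm bore, 14 mm thick; origin at the centre of its underside, z along its axis. May be absent
- timer: bench timer, 62 x 66 x 20 mm, a bystander; origin at the centre of its underside
- slide_box: green slide box, 33 x 85 x 24 mm, a bystander; origin at the centre of its underside
- pen: white marker pen with a black cap, 135 mm long, lying, a bystander; origin at the centre of its underside

How it is judged:
By the outcome, as a careful person would: the job done as asked, in the order asked, and still so for the second after the job is handed in, with the robot touching nothing.
Of ring_66, ring_60, ring_54, ring_48 only 3 to 4 are there at a start; the rules pass over those that are not, and their reading is None.
At some moment in a run one of ring_66, ring_60, ring_54, ring_48 may be knocked a few centimetres aside while the robot is not near it.
Once in a run the grip may slacken for a moment while it holds something.
It also fails if it takes over 208 s, if anything falls off the work surface, if the arm or the gripper's body presses on something with over 40 N, if the wrist force passes 120 N, or if a joint passes its speed limit or range.

## Working session

There is one attempt and no reset: what is moved stays moved. The work goes in short steps, Python scripts to look and compute and a tool call to move; the robot and the scene stay as the last step left them, time stands still between calls to the robot, and variables do not carry over. Pictures are saved under pics/ and viewed, at most 17 in all, crops included, and the job is handed in when it is done.

Besides the shell and the picture viewer there is one more tool, called after ">>>" as name(argument=value, ...) on one line, values as JSON. move_arm: Moves the arm, as the interface text tells. Shift numbers are shares of 0.15 m and turn numbers shares of 4 degrees, none past 1 either way. Its arguments: {"type":"object","properties":{"deltas":{"type":"array"}},"required":["deltas"]}

```bash
mkdir -p pics; ls; python3 - <<'E'
from workcell import *
import cv2,numpy as np
o=observe();print({k:np.round(v,3).tolist() for k,v in o.items()})
for n in("scene","side"):
    im=camera(n);cv2.imwrite(f"pics/{n}0.png",im[:,:,::-1]);m=camera_model(n);print(n,m["fx"],m["cx"],m["cy"],np.round(m["pose"],3).tolist())
a=cv2.imread("pics/scene0.png");cv2.imwrite("pics/scene0b.png",cv2.resize(a,(800,600),interpolation=cv2.INTER_CUBIC))
a=cv2.imread("pics/side0.png");cv2.imwrite("pics/side0b.png",cv2.resize(a,(800,600),interpolation=cv2.INTER_CUBIC))
E
```

```text
pics
{'time': 0.0, 'qpos': [-1.361, 0.309, 1.635, 0.0, 1.2, -0.07], 'dq': [0.0, -0.001, -0.001, 0.0, -0.0, 0.001], 'joint_torque': [-0.001, -41.526, -27.666, -0.0, 0.01, 0.0], 'position': [172.422, -599.937, 255.024], 'orientation': [[0.961, 0.276, -0.0], [0.276, -0.961, 0.002], [0.0, -0.002, -1.0]], 'force': [0.499, -0.685, -0.134], 'torque': [-0.033, 0.065, 0.047], 'grasp_force': 0.0, 'opening': 85.625}
scene 460.23151672510795 276.8831793501686 214.1462569587373 [[-0.472, -0.577, 0.667, -340.876], [-0.882, 0.311, -0.355, 464.949], [-0.002, -0.755, -0.655, 980.478], [0.0, 0.0, 0.0, 1.0]]
side 494.46395695633356 274.79888431483187 206.28912902781357 [[0.995, 0.064, -0.078, 665.193], [0.1, -0.52, 0.848, -1162.895], [0.014, -0.852, -0.524, 793.386], [0.0, 0.0, 0.0, 1.0]]
```

View pics/scene0b.png

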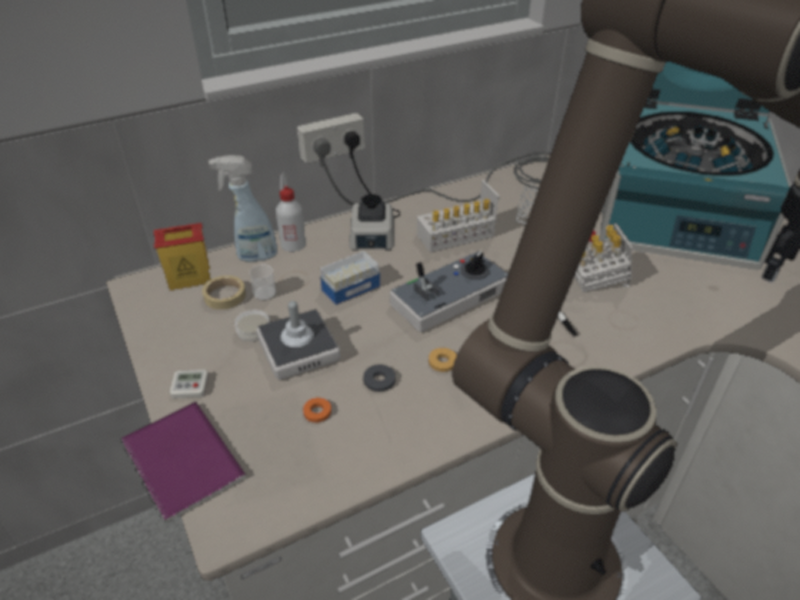

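View pics/side0b.png

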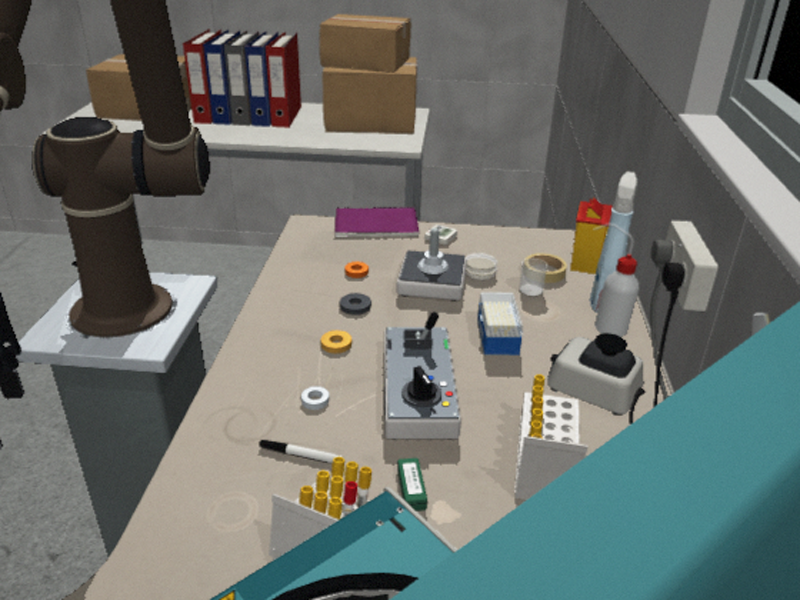

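The scene view (800×600) shows the mixer at about (298,335), the box at about (450,290), the orange ring at (317,409), dark at (379,377) and brass at (443,359). The side view adds the pale ring at (315,399), the toggle at (430,322) leaning to the far side, and the selector at (421,385).

```bash
cat > h.py <<'E'
from workcell import *
import cv2,numpy as np
def ray(m,u,v):
    P=np.array(m["pose"]);d=P[:3,:3]@[(u-m["cx"])/m["fx"],(v-m["cy"])/m["fy"],1.];return P[:3,3],d/np.linalg.norm(d)
def onz(m,u,v,z):
    o,d=ray(m,u,v);return o+d*(z-o[2])/d[2]
def proj(m,p):
    P=np.array(m["pose"]);c=P[:3,:3].T@(np.array(p,float)-P[:3,3]);return np.array([m["fx"]*c[0]/c[2]+m["cx"],m["fy"]*c[1]/c[2]+m["cy"]])
def cross(rays):
    A=0;b=0
    for o,d in rays:
        M=np.eye(3)-np.outer(d,d);A=A+M;b=b+M@o
    return np.linalg.solve(A,b)
def snap(n,name=None,k=1):
    m=camera_model(n);im=camera(n)[:,:,::-1].copy()
    if name: cv2.imwrite("pics/"+name,im)
    return m,im
E
python3 - <<'E'
from h import *
s=camera_model("side");c=camera_model("scene");k=1/1.4286
for n,u,v,z in [("orange",357,266,14),("dark",355,299,14),("brass",336,337,14),("pale",315,393,14),("box nl",386,420,50),("box nr",459,420,50),("box fl",390,328,50),("box fr",453,328,50),("sel",423,372,91),("toghead",433,319,95),("mix nl",398,283,45),("mix nr",463,287,45),("mix fl",405,252,45),("mix fr",466,255,45),("pen cap",262,444,8),("pen end",340,460,8),("slide",411,470,24)]:
    print(n,onz(s,u*k,v*k,z).round())
for n,u,v,z in [("orange",317,406,14),("dark",379,375,14),("brass",443,357,14),("timer",188,382,20),("sel",478,262,91),("tog",421,272,95)]: print("sc",n,onz(c,u*k,v*k,z).round())
print("spindle tip",cross([ray(s,434*k,229*k),ray(c,293*k,304*k)]).round())
w=camera_model("wrist");o=observe();R=np.array(o["orientation"]);P=np.array(w["pose"])
print(w["fx"],w["cx"],w["cy"],(R.T@P[:3,:3]).round(3),(R.T@(P[:3,3]-o["position"])).round(1))
E
```

```text
orange [458. 213.  14.]
dark [474.  73.  14.]
brass [458. -68.  14.]
pale [ 450. -237.   14.]
box nl [ 582. -331.   50.]
box nr [ 695. -318.   50.]
box fl [562. -77.  50.]
box fr [679. -63.  50.]
sel [ 634. -256.   91.]
toghead [ 642. -105.   95.]
mix nl [561.  97.  45.]
mix nr [696.  97.  45.]
mix fl [564. 235.  45.]
mix fr [700. 238.  45.]
pen cap [ 390. -362.    8.]
pen end [ 517. -383.    8.]
slide [ 628. -407.   24.]
sc orange [456. 210.  14.]
sc dark [472.  70.  14.]
sc brass [454. -69.  14.]
sc timer [628. 412.  20.]
sc sel [ 609. -250.   91.]
sc tog [ 633. -118.   95.]
spindle tip [627. 181. 131.]
362.982393981019 282.11634802434486 217.40071398915822 [[-0.001 -0.962 -0.274]
 [ 1.    -0.    -0.002]
 [ 0.002 -0.274  0.962]] [  69.8   -0.2 -117.3]
```

>>> move_arm(deltas=[[0.2,0.3,0.1,0,0,-1,0],[0.2,0.3,0.1,0,0,-1,0],[0.2,0.3,0.1,0,0,-0.75,0],[0.3,0.25,0,0,0,0,0],[0.3,0.25,0,0,0,0,0],[0.3,0.25,0,0,0,0,0],[0.3,0.25,0,0,0,0,0],[0.3,0.25,0,0,0,0,0],[0.35,0.25,0,0,0,0,0],[0.35,0.2,0,0,0,0,0],[0.35,0.1,0,0,0,0,0],[0,0,0,0,0,0,0],[0,0,0,0,0,0,0]])

```text
time: 1.72
position: [642.7, -196.7, 300.1]
orientation: [[0.996, 0.088, -0.003], [0.088, -0.996, 0.0], [-0.003, -0.001, -1.0]]
force: [-0.0, -0.5, 0.1]
opening: 85.3
grasp_force: 0.0
```

```bash
python3 - <<'E'
from h import *
o=observe();print(o["position"],o["orientation"],o["qpos"])
m,im=snap("wrist","w1.png");np.save("w1.npy",m);print(np.round(m["pose"],3).tolist())
cv2.imwrite("pics/w1b.png",cv2.resize(im,(800,600),interpolation=cv2.INTER_CUBIC))
E
```

```text
[ 642.6847788  -196.69949575  300.10344589] [[ 9.96098488e-01  8.82101749e-02 -2.60126140e-03]
 [ 8.82115167e-02 -9.96101684e-01  4.05466899e-04]
 [-2.55535455e-03 -6.33346178e-04 -9.99996535e-01]] [-3.61537180e-01  3.66150134e-01  1.46712527e+00 -5.59638873e-04
  1.31089381e+00  1.12107786e+00]
[[0.087, -0.957, -0.276, 712.464], [-0.996, -0.085, -0.022, -190.284], [-0.002, 0.277, -0.961, 417.275], [0.0, 0.0, 0.0, 1.0]]
```

View pics/w1b.png

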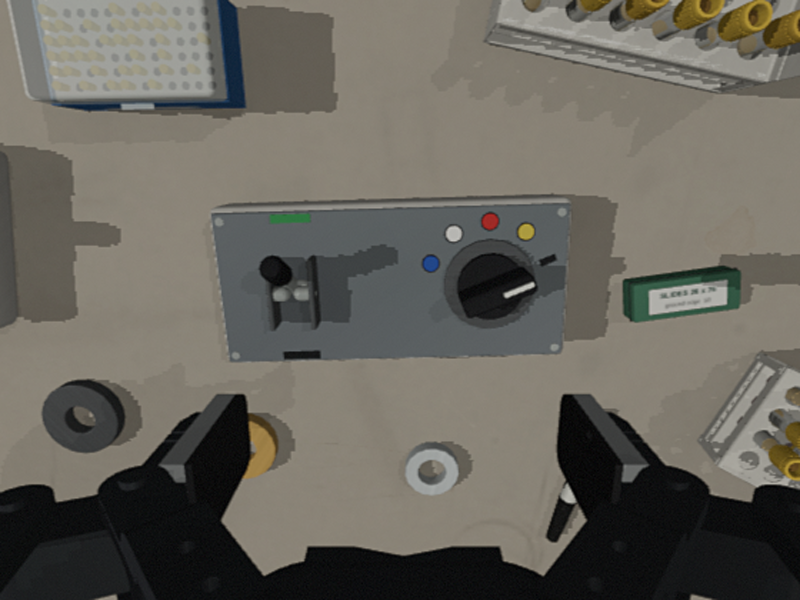

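The wrist view shows the toggle head at (275,268) leaning to the green bar, and the knob at (492,287) pointing at the black dash. The dots are blue (431,263), white (454,233), red (490,221) and yellow (526,231). The corner screws are at (219,221), (562,212), (236,356) and (555,348).

```bash
python3 - <<'E'
from h import *
m=np.load("w1.npy",allow_pickle=True).item();k=.7
q=lambda u,v,z:onz(m,u*k,v*k,z)
sc=[q(219,221,50),q(562,212,50),q(236,356,50),q(555,348,50)]
c=np.mean(sc,0);print("centre",c.round(1),[np.round(s,0) for s in sc])
im=cv2.imread("pics/w1.png");hsv=cv2.cvtColor(im,cv2.COLOR_BGR2HSV).astype(int)
H,S,V=hsv[...,0],hsv[...,1],hsv[...,2]
def cen(mask,box):
    b=[int(x*k) for x in box];M=np.zeros(mask.shape,np.uint8);M[b[1]:b[3],b[0]:b[2]]=mask[b[1]:b[3],b[0]:b[2]]
    n,l,s,ct=cv2.connectedComponentsWithStats(M);i=1+np.argmax(s[1:,4]);return ct[i],s[i]
P={}
for n,mk,b in [("blue",(S>120),(418,250,444,278)),("white",(V>150)&(S<60),(440,220,468,247)),("red",S>120,(477,208,503,235)),("yel",S>110,(513,218,540,246)),("green",S>120,(260,205,320,230)),("blackbar",V<45,(278,345,325,365)),("dash",V<50,(538,252,560,268))]:
    ct,s=cen(mk,b);P[n]=onz(m,*ct,50);print(n,ct.round(1),s,P[n].round(1))
dots=np.array([P[n][:2] for n in("blue","white","red","yel")])
# circle fit
A=np.c_[2*dots,np.ones(4)];x=np.linalg.lstsq(A,(dots**2).sum(1),rcond=None)[0];print("sel axis fit",x[:2].round(1),"r",np.sqrt(x[2]+x[0]**2+x[1]**2))
d=P["green"]-P["blackbar"];yaw=np.arctan2(d[1],d[0]);print("yaw from bars",yaw, "long side",np.arctan2(*( -(sc[0]-sc[1])[:1]).tolist(),(sc[0]-sc[1])[1]),np.arctan2(-(sc[2]-sc[3])[0],(sc[2]-sc[3])[1]))
for y in(0.04,.06,yaw):
  R=np.array([[np.cos(y),-np.sin(y)],[np.sin(y),np.cos(y)]])
  print(y,"sel",(c[:2]+R@[0,-70]).round(1),"tog",(c[:2]+R@[0,70]).round(1), "barsmid",((P["green"]+P["blackbar"])/2)[:2].round(1))
print("knob top",q(492,287,70))
print("pale",q(432,468,14), "dark",q(83,415,14))
E
```

```text
centre [ 624.3 -189.7   50. ] [array([661., -64.,  50.]), array([ 688., -303.,   50.]), array([560., -76.,  50.]), array([ 588., -315.,   50.])]
blue [301. 184.] [296 179  11  11 100] [ 644.3 -215.    50. ]
white [317.4 163.3] [313 158  10  11  88] [ 666.7 -229.3   50. ]
red [342.6 154.4] [337 149  12  12 114] [ 677.8 -253.5   50. ]
yel [367.7 161.6] [362 156  12  12 114] [ 672.9 -279.7   50. ]
green [202.6 152.4] [189 150  28   6 159] [ 667.4 -113.6   50. ]
blackbar [211. 248.] [199 246  25   5 125] [ 566.  -125.4   50. ]
dash [382.8 181.9] [378 178  11   9  50] [ 653.7 -298.2   50. ]
sel axis fit [ 632.6 -258.9] r 45.332726219558026
yaw from bars 0.11571508160533925 long side 0.11370527889004968 0.11500472142554302
0.04 sel [ 627.1 -259.6] tog [ 621.5 -119.8] barsmid [ 616.7 -119.5]
0.06 sel [ 628.5 -259.6] tog [ 620.1 -119.8] barsmid [ 616.7 -119.5]
0.11571508160533925 sel [ 632.4 -259.2] tog [ 616.2 -120.2] barsmid [ 616.7 -119.5]
knob top [ 634.93089734 -257.83797488   70.        ]
pale [ 454.19215791 -237.96686623   14.        ] dark [479.28815195  66.41523868  14.        ]
```

>>> move_arm(deltas=[[0.03,0.1,-0.1,0,0,0.4,0],[0.03,0.1,-0.1,-0.115,0.993,0,0],[0.03,0.1,-0.1,-0.115,0.993,0,0],[0.03,0.1,-0.1,-0.115,0.993,0,0],[0.03,0.1,-0.1,-0.115,0.993,0,0],[0.04,0.05,-0.1,-0.115,0.993,0,0],[0.03,0.007,-0.1,-0.115,0.993,0,0],[0,0,-0.08,-0.03,0.25,0,0],[0,0,0,0,0,0,0],[0,0,0,0,0,0,0]])

```text
time: 3.02
position: [676.2, -113.7, 185.1]
orientation: [[0.901, 0.115, -0.419], [0.104, -0.993, -0.048], [-0.422, 0.0, -0.907]]
force: [-0.8, 0.4, -1.4]
opening: 85.6
grasp_force: 0.0
```

```bash
cat >> h.py <<'E'
yaw=.115;bx=np.array([np.cos(yaw),np.sin(yaw),0]);by=np.array([-np.sin(yaw),np.cos(yaw),0]);piv=np.array([616.5,-120,45])
def bat(l):return bx*np.sin(l)+np.array([0,0,np.cos(l)])
def st():
    o=observe();return np.array(o["position"]),np.array(o["orientation"])
E
python3 - <<'E'
from h import *
p,R=st();print(p.round(1),R.round(3).tolist(), bat(.436).round(3))
m,im=snap("wrist","w2.png")
for a in (62,77): 
    x=proj(m,piv+a*bat(.436));cv2.circle(im,tuple(int(round(i)) for i in x),2,(0,0,255),-1)
cv2.imwrite("pics/w2b.png",cv2.resize(im,(800,600)))
t=piv+71*bat(.436);print((t-p).round(1),((t-p)/150).round(3))
E
```

```text
[ 676.2 -113.7  185.1] [[0.901, 0.115, -0.419], [0.104, -0.993, -0.048], [-0.422, 0.0, -0.907]] [0.42  0.048 0.906]
[-29.9  -2.9 -75.8] [-0.199 -0.019 -0.505]
```

View pics/w2b.png

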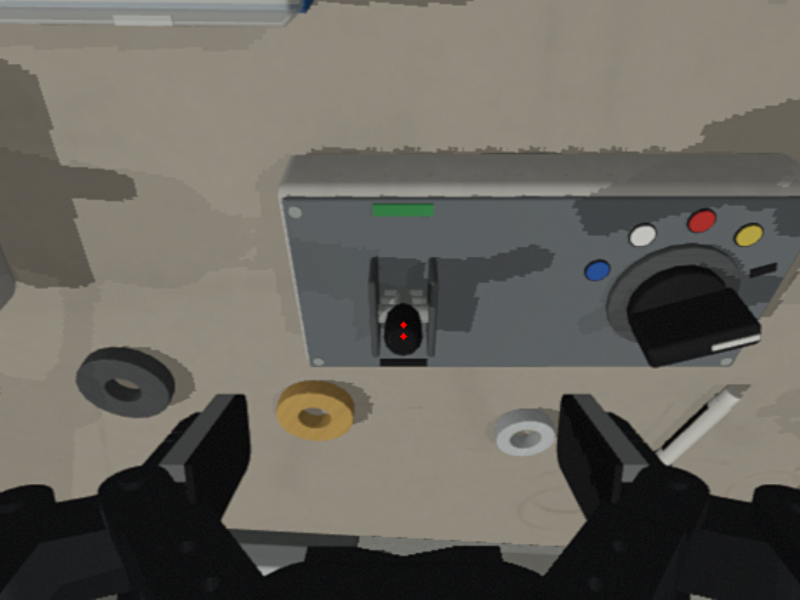

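The projected head points (red) fall on the black head at (403,330). Descending and gripping.

>>> move_arm(deltas=[[-0.04,-0.004,-0.1,0,0,0,0],[-0.04,-0.004,-0.1,0,0,0,0],[-0.04,-0.004,-0.1,0,0,0,0],[-0.04,-0.004,-0.1,0,0,0,0],[-0.04,-0.003,-0.105,0,0,0,0],[0,0,0,0,0,0,150],[0,0,0,0,0,0,255],[0,0,0,0,0,0,255],[0,0,0,0,0,0,255],[0,0,0,0,0,0,255],[0,0,0,0,0,0,255]])

```text
time: 4.45
position: [647.4, -116.7, 109.5]
orientation: [[0.901, 0.116, -0.418], [0.104, -0.993, -0.05], [-0.421, 0.001, -0.907]]
force: [1.8, -0.9, 3.3]
opening: 14.6
grasp_force: 59.0
```

>>> move_arm(deltas=[[0.01,0.001,0.021,0,0,0,255],[0.01,0.001,0.021,0,0,0,255],[0.009,0.001,0.021,0,0,0,255],[0,0,0,0,0,0,255],[0,0,0,0,0,0,255]])

```text
time: 5.08
position: [650.3, -116.1, 117.2]
orientation: [[0.9, 0.116, -0.421], [0.105, -0.993, -0.049], [-0.424, 0.0, -0.906]]
force: [-0.7, -4.4, -7.1]
opening: 14.1
grasp_force: 58.5
```

```bash
python3 - <<'E'
from h import *
p,R=st();o=observe();print(p.round(1),R.round(3).tolist(),np.round(o["force"],1))
L=(p-piv)@bat(.436);print("L",L,"perp",(p-piv-L*bat(.436)).round(1))
# plan: swing from .436 to -.436 in 13 rows about piv with radius L
n=13;a=np.linspace(.436,-.436,n+1);pts=[piv+L*bat(x) for x in a]
for d in np.diff(pts,axis=0):print((d/150).round(3))
print(np.degrees(a[0]-a[1])/4,(-by*np.degrees(a[0]-a[1])/4).round(3))
E
```

```text
[ 650.3 -116.1  117.2] [[0.9, 0.116, -0.421], [0.105, -0.993, -0.049], [-0.424, 0.0, -0.906]] [-0.7 -4.4 -7.1]
L 79.83131884180628 perp [ 0.3  0.1 -0.1]
[-0.033 -0.004  0.014]
[-0.033 -0.004  0.012]
[-0.034 -0.004  0.009]
[-0.035 -0.004  0.007]
[-0.035 -0.004  0.005]
[-0.035 -0.004  0.002]
[-0.035 -0.004  0.   ]
[-0.035 -0.004 -0.002]
[-0.035 -0.004 -0.005]
[-0.035 -0.004 -0.007]
[-0.034 -0.004 -0.009]
[-0.033 -0.004 -0.012]
[-0.033 -0.004 -0.014]
0.9608061487578422 [ 0.11  -0.954 -0.   ]
```

>>> move_arm(deltas=[[0.005,0.001,0.011,0,0,0,255],[0,0,0,0,0,0,255],[-0.033,-0.004,0.014,0.11,-0.954,0,255],[-0.033,-0.004,0.012,0.11,-0.954,0,255],[-0.034,-0.004,0.01,0.11,-0.954,0,255],[0,0,0,0,0,0,255]])

```text
time: 5.82
position: [635.9, -117.7, 125.8]
orientation: [[0.966, 0.115, -0.231], [0.112, -0.993, -0.027], [-0.232, 0.0, -0.973]]
force: [-0.1, -3.9, -7.7]
opening: 14.2
grasp_force: 59.4
```

>>> move_arm(deltas=[[-0.035,-0.004,0.007,0.11,-0.954,0,255],[-0.035,-0.004,0.005,0.11,-0.954,0,255],[-0.035,-0.004,0.002,0.11,-0.954,0,255],[-0.035,-0.004,0,0.11,-0.954,0,255],[-0.035,-0.004,-0.002,0.11,-0.954,0,255],[-0.035,-0.004,-0.005,0.11,-0.954,0,255],[-0.035,-0.004,-0.007,0.11,-0.954,0,255],[-0.034,-0.004,-0.01,0.11,-0.954,0,255],[-0.033,-0.004,-0.012,0.11,-0.954,0,255],[-0.033,-0.004,-0.014,0.11,-0.954,0,255],[0,0,0,0,0,0,255],[0,0,0,0,0,0,255]])

```text
time: 7.32
position: [585.5, -123.4, 120.2]
orientation: [[0.9, 0.115, 0.419], [0.104, -0.993, 0.049], [0.422, -0.0, -0.906]]
force: [0.3, -5.6, -6.4]
opening: 14.3
grasp_force: 59.5
```

```bash
python3 - <<'E'
from h import *
p,R=st();l=-.436
L=(p-piv)@bat(l);print("L",L,"perp",(p-piv-L*bat(l)).round(1),"lean",np.arctan2((p-piv)@bx,(p-piv)[2]),"tool",np.arcsin(-R[:,2]@bx))
t=piv+71*bat(l);print(((t-p)/150).round(4),bat(l))
E
```

```text
L 81.37000597944365 perp [3.1 0.5 1.5] lean -0.3934951562551369 tool -0.435939167071792
[ 0.0083  0.0001 -0.0724] [-0.41952757 -0.04845948  0.90644818]
```

>>> move_arm(deltas=[[-0.01,-0.0015,-0.005,0,0,0,255],[-0.01,-0.0015,-0.005,0,0,0,255],[0,0,0,0,0,0,255]])

```text
time: 7.7
position: [585.0, -123.8, 120.6]
orientation: [[0.899, 0.114, 0.424], [0.103, -0.993, 0.048], [0.426, 0.0, -0.905]]
force: [6.0, -1.9, -5.4]
opening: 14.1
grasp_force: 59.4
```

>>> move_arm(deltas=[[0.014,0.002,-0.017,0,0,0,255],[0.009,0.001,-0.02,0,0,0,255],[0.009,0.001,-0.02,0,0,0,255],[0,0,0,0,0,0,255],[0,0,0,0,0,0,255]])

```text
time: 8.32
position: [589.1, -123.4, 111.5]
orientation: [[0.899, 0.115, 0.423], [0.104, -0.993, 0.048], [0.426, 0.001, -0.905]]
force: [5.1, -1.3, -1.9]
opening: 14.3
grasp_force: 59.8
```

Release, back off along the bat, and look.

>>> move_arm(deltas=[[0,0,0,0,0,0,200],[0,0,0,0,0,0,100],[0,0,0,0,0,0,0],[0,0,0,0,0,0,0],[-0.04,-0.005,0.09,0,0,0,0],[-0.06,-0.007,0.13,0,0,0,0],[-0.06,-0.007,0.13,0,0,0,0],[-0.06,-0.007,0.13,0,0,0,0],[0,0,0,0,0,0,0],[0,0,0,0,0,0,0]])

```text
time: 9.57
position: [553.4, -127.1, 181.6]
orientation: [[0.901, 0.115, 0.419], [0.105, -0.993, 0.048], [0.422, 0.001, -0.907]]
force: [-0.1, 0.5, 0.0]
opening: 85.3
grasp_force: 0.0
```

```bash
python3 - <<'E'
from h import *
p,R=st();print(p.round(1))
m,im=snap("wrist","w3.png")
for l,c in((-.436,(0,0,255)),(-.38,(0,255,0))):
  for a in (62,77,87): 
    x=proj(m,piv+a*bat(l));cv2.circle(im,tuple(int(round(i)) for i in x),1,c,-1)
a=cv2.resize(im[150:400,150:400],(500,500))
s,i2=snap("side")
for a2 in (62,77):
    x=proj(s,piv+a2*bat(-.436));cv2.circle(i2,tuple(int(round(i)) for i in x),0,(0,0,255),-1)
b=cv2.resize(i2[210:280,265:335],(290,290),interpolation=cv2.INTER_CUBIC)
out=np.zeros((500,795,3),np.uint8);out[:,:500]=a;out[:290,505:]=b;cv2.imwrite("pics/w3b.png",out)
E
```

```text
[ 553.4 -127.1  181.6]
```

View pics/w3b.png

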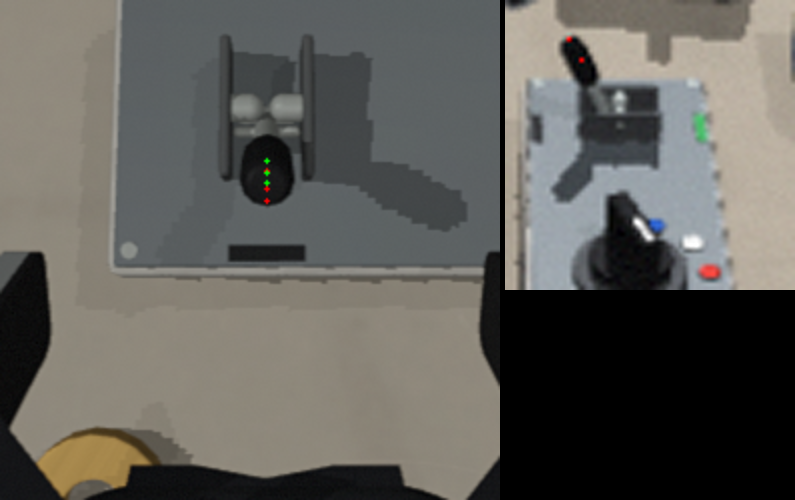

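The toggle leans onto the black bar side with its head at the seated position, so it is off and locked. Next is the selector.

>>> move_arm(deltas=[[0,0,0.1,-0.115,0.993,0,0],[0.04,0,0.1,-0.115,0.993,0,0],[0.08,-0.1,0,-0.115,0.993,0,0],[0.08,-0.1,0,-0.115,0.993,0,0],[0.08,-0.1,0,-0.115,0.993,0,0],[0.08,-0.15,0,-0.115,0.993,0,0],[0.08,-0.15,0,-0.03,0.25,0,0],[0.08,-0.15,0,0,0,-1,0],[0,-0.13,0,0,0,-1,0],[0,0,0,0,0,-1,0],[0,0,0,0,0,-1,0],[0,0,0,0,0,-1,0],[0,0,0,0,0,-1,0],[0,0,0,0,0,-1,0],[0,0,0,0,0,-1,0],[0,0,0,0,0,-1,0],[0,0,0,0,0,-1,0]])

```text
time: 11.8
position: [631.3, -258.7, 209.7]
orientation: [[0.834, -0.552, -0.003], [-0.552, -0.834, 0.001], [-0.004, 0.001, -1.0]]
force: [-1.0, -0.3, -0.8]
opening: 85.1
grasp_force: 0.0
```

>>> move_arm(deltas=[[0,0,0,0,0,-1,0],[0,0,0,0,0,-1,0],[0,0,-0.1,0,0,-1,0],[0,0,-0.1,0,0,-1,0],[0,0,-0.1,0,0,-1,0],[0,0,0,0,0,-1,0],[0,0,0,0,0,-1,0],[0,0,0,0,0,-0.2,0],[0,0,0,0,0,0,0],[0,0,0,0,0,0,0]])

```text
time: 13.05
position: [631.6, -259.0, 166.3]
orientation: [[0.467, -0.884, -0.001], [-0.884, -0.467, 0.001], [-0.001, 0.001, -1.0]]
force: [-0.2, 0.1, 0.9]
opening: 85.4
grasp_force: 0.0
```

```bash
python3 - <<'E'
from h import *
p,R=st();print(p.round(1),R.round(3).tolist(),np.arctan2(R[1,0],R[0,0]))
m,im=snap("wrist","w4.png")
g=np.array([632.5,-259,91]);d=-1.085
for s in(-25,25):
    x=proj(m,g+s*np.array([np.cos(d),np.sin(d),0]));cv2.circle(im,tuple(int(round(i)) for i in x),2,(0,0,255),-1)
cv2.imwrite("pics/w4b.png",im)
print(((np.array([632.5,-259,92])-p)/150).round(3))
E
```

```text
[ 631.6 -259.   166.3] [[0.467, -0.884, -0.001], [-0.884, -0.467, 0.001], [-0.001, 0.001, -1.0]] -1.0844209843375319
[ 0.006  0.    -0.495]
```

View pics/w4b.png

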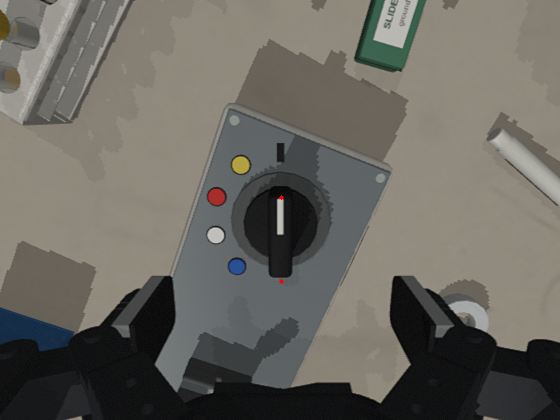

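```bash
python3 - <<'E'
from h import *
m=camera_model("wrist")
for u,v,z in((281,219,52),(281,231,91)):print(onz(m,u,v,z).round(1))
d=np.array([onz(m,u,v,50)[:2] for u,v in((240.5,165),(217,197),(216,235),(237,266))])
A=np.c_[2*d,np.ones(4)];x=np.linalg.lstsq(A,(d**2).sum(1),rcond=None)[0];print(x[:2].round(1),np.sqrt(x[2]+x[0]**2+x[1]**2))
E
```

```text
[ 633.4 -260.    52. ]
[ 635.4 -263.9   91. ]
[ 632.7 -258.7] 45.256419017140544
```

>>> move_arm(deltas=[[0.006,0,-0.15,0,0,0,0],[0,0,-0.15,0,0,0,0],[0,0,-0.1,0,0,0,0],[0,0,-0.06,0,0,0,0],[0,0,-0.035,0,0,0,0],[0,0,0,0,0,0,150],[0,0,0,0,0,0,255],[0,0,0,0,0,0,255],[0,0,0,0,0,0,255],[0,0,0,0,0,0,255],[0,0,0,0,0,0,255]])

```text
time: 14.48
position: [633.0, -259.2, 93.1]
orientation: [[0.467, -0.884, 0.0], [-0.884, -0.467, 0.0], [-0.0, -0.0, -1.0]]
force: [-0.4, 0.3, 3.1]
opening: 12.8
grasp_force: 59.8
```

>>> move_arm(deltas=[[0,0,0,0,0,1,255],[0,0,0,0,0,1,255],[0,0,0,0,0,1,255],[0,0,0,0,0,1,255],[0,0,0,0,0,1,255],[0,0,0,0,0,1,255],[0,0,0,0,0,1,255],[0,0,0,0,0,1,255],[0,0,0,0,0,1,255],[0,0,0,0,0,1,255],[0,0,0,0,0,1,255],[0,0,0,0,0,1,255],[0,0,0,0,0,1,255]])

```text
time: 16.1
position: [632.9, -259.4, 93.1]
orientation: [[0.985, -0.174, -0.0], [-0.174, -0.985, -0.001], [-0.0, 0.001, -1.0]]
force: [0.2, 0.8, 4.1]
opening: 12.5
grasp_force: 59.9
```

>>> move_arm(deltas=[[0,0,0,0,0,1,255],[0,0,0,0,0,1,255],[0,0,0,0,0,1,255],[0,0,0,0,0,1,255],[0,0,0,0,0,1,255],[0,0,0,0,0,1,255],[0,0,0,0,0,1,255],[0,0,0,0,0,1,255],[0,0,0,0,0,1,255],[0,0,0,0,0,1,255],[0,0,0,0,0,1,255],[0,0,0,0,0,1,255],[0,0,0,0,0,0.8,255],[0,0,0,0,0,0,255],[0,0,0,0,0,0,255]])

```text
time: 17.98
position: [632.9, -259.6, 93.1]
orientation: [[0.755, 0.656, 0.001], [0.656, -0.755, -0.002], [-0.001, 0.002, -1.0]]
force: [-0.8, -0.7, 4.9]
opening: 12.9
grasp_force: 60.1
```

>>> move_arm(deltas=[[0,0,0,0,0,0,180],[0,0,0,0,0,0,80],[0,0,0,0,0,0,0],[0,0,0,0,0,0,0],[0,0,0.1,0,0,0,0],[0,0,0.3,0,0,0,0],[0,0,0.3,0,0,0,0],[0,0,0.3,0,0,0,0],[0,0,0,0,0,0,0]])

```text
time: 19.1
position: [635.8, -260.7, 250.1]
orientation: [[0.754, 0.656, 0.011], [0.656, -0.754, -0.007], [0.004, 0.012, -1.0]]
force: [0.3, -0.1, -0.1]
opening: 85.4
grasp_force: 0.0
```

```bash
python3 - <<'E'
from h import *
p,R=st();print(p)
m,im=snap("wrist","w5.png")
x=proj(m,[632.5,-259,91]);b=proj(m,[666.7,-229.3,50]);print(x,b)
cv2.imwrite("pics/w5b.png",im[60:360,100:500])
E
```

```text
[ 635.84581591 -260.7138976   250.11516417]
[275.81641037 209.26007578] [275.88668986 146.53276416]
```

View pics/w5b.png

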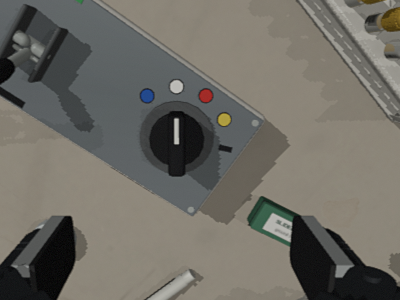

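The selector bar's white line points at the white dot at (176,87). Moving over the rings and mixer.

>>> move_arm(deltas=[[-0.064,0.214,0.047,0,0,-1,0],[-0.064,0.214,0.047,0,0,-1,0],[-0.064,0.214,0.047,0,0,-1,0],[-0.064,0.214,0.047,0,0,-1,0],[-0.064,0.214,0.047,0,0,-1,0],[-0.064,0.214,0.047,0,0,-1,0],[-0.064,0.214,0.047,0,0,-1,0],[-0.064,0.214,0.047,0,0,-1,0],[-0.064,0.214,0.047,0,0,-1,0],[-0.064,0.214,0.047,0,0,-1,0],[0,0,0,0,0,-0.25,0],[0,0,0,0,0,0,0]])

```text
time: 20.65
position: [536.0, 61.5, 311.8]
orientation: [[1.0, 0.001, -0.003], [0.001, -1.0, -0.001], [-0.003, 0.001, -1.0]]
force: [0.7, 0.1, -0.7]
opening: 85.4
grasp_force: 0.0
```

```bash
cat >> h.py <<'E'
def rings(im,m,z=14):
    """ring top centres from hole+outline: outer contour of colour mask"""
    hsv=cv2.cvtColor(im,cv2.COLOR_BGR2HSV);out=[]
    M={"brass":((15,110,90),(28,255,255)),"orange":((2,150,100),(14,255,255)),"dark":((0,0,25),(179,90,75)),"pale":((0,0,140),(179,30,255))}
    for n,(a,b) in M.items():
        k=cv2.inRange(hsv,a,b);cs,h=cv2.findContours(k,cv2.RETR_CCOMP,cv2.CHAIN_APPROX_NONE)
        for i,c in enumerate(cs):
            if h[0][i][3]<0 and h[0][i][2]>=0 and cv2.contourArea(c)>300:
                ho=[j for j in range(len(cs)) if h[0][j][3]==i];j=max(ho,key=lambda j:cv2.contourArea(cs[j]))
                if cv2.contourArea(cs[j])<60:continue
                M0=cv2.minEnclosingCircle(c);P=np.array([onz(m,u,v,z)[:2] for u,v in c[:,0]]).astype(np.float32)
                e=cv2.minEnclosingCircle(P);Q=np.array([onz(m,u,v,z)[:2] for u,v in cs[j][:,0]]).astype(np.float32);f=cv2.minEnclosingCircle(Q)
                if 20<e[1]<40: print(n,"outer",np.round(e[0],1),round(e[1],1),"hole",np.round(f[0],1),round(f[1],1),"px",np.round(M0[0]))
E
python3 - <<'E'
from h import *
p,R=st();print(p.round(1),np.arctan2(R[1,0],R[0,0]).round(3))
m,im=snap("wrist","w6.png");rings(im,m);print(proj(m,[627,181,131]))
np.save("w6.npy",m)
E
```

```text
[536.   61.5 311.8] 0.001
brass outer [460.1 -67.5] 31.3 hole [458.4 -68.7] 13.7 px [389. 237.]
orange outer [457.3 212.3] 26.3 hole [457.  211.9] 14.1 px [158. 240.]
dark outer [476.7  69.9] 33.4 hole [476.9  69.9] 13.1 px [276. 225.]
pale outer [ 450.  -237.1] 23.2 hole [ 450. -237.] 14.2 px [527. 245.]
[128.17417863  84.33555053]
```

View pics/w6.png

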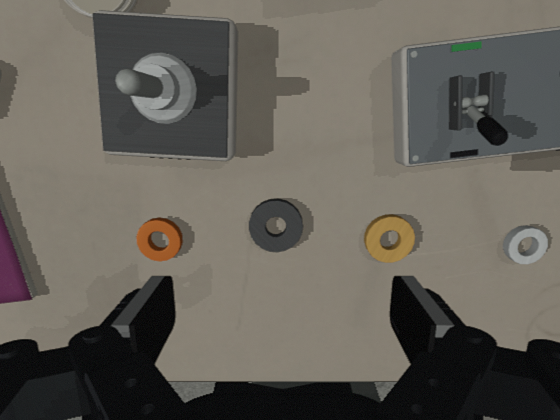

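Rings: dark (276,225), brass (389,237), orange (158,240), pale (527,245); the spindle is at (130,82). Grasping the dark ring.

>>> move_arm(deltas=[[-0.13,0.019,-0.3,0,0,0,0],[-0.13,0.019,-0.35,0,0,0,0],[-0.13,0.019,-0.35,0,0,0,0],[0,0,-0.35,0,0,0,0],[0,0,-0.3,0,0,0,0],[0,0,-0.1,0,0,0,0],[0,0,0,0,0,0,0],[0,0,0,0,0,0,0]])

```text
time: 21.7
position: [479.9, 70.3, 51.9]
orientation: [[1.0, 0.0, 0.002], [0.0, -1.0, -0.0], [0.002, 0.0, -1.0]]
force: [-0.1, 0.1, 0.9]
opening: 85.4
grasp_force: 0.0
```

```bash
python3 - <<'E'
from h import *
p,R=st();print(p.round(1))
m,im=snap("wrist","w7.png");rings(im,m)
E
```

```text
[479.9  70.3  51.9]
dark outer [460.7 136.3] 21.0 hole [448.  149.8] 5.3 px [143. 304.]
dark outer [477.1  69.6] 33.8 hole [479.5  69.8] 11.9 px [285. 274.]
```

>>> move_arm(deltas=[[-0.012,-0.003,-0.1,0,0,0,0],[0,0,-0.08,0,0,0,0],[0,0,-0.033,0,0,0,0],[0,0,0,0,0,0,0],[0,0,0,0,0,0,100],[0,0,0,0,0,0,255],[0,0,0,0,0,0,255],[0,0,0,0,0,0,255]])

```text
time: 22.75
position: [476.9, 70.0, 19.4]
orientation: [[1.0, 0.001, 0.0], [0.001, -1.0, -0.0], [0.0, 0.0, -1.0]]
force: [-0.6, 0.2, 5.4]
opening: 63.3
grasp_force: 66.7
```

>>> move_arm(deltas=[[0,0,0.1,0,0,0,255],[0,0,0.2,0,0,0,255],[0,0,0.3,0,0,0,255],[0,0,0.3,0,0,0,255],[0,0,0.2,0,0,0,255],[0,0.2,0.05,0,0,0,255],[0,0.27,0,0,0,0,255],[0.1,0.27,0,0,0,0,255],[0,0,0,0,0,0,255],[0,0,0,0,0,0,255]])

```text
time: 24.0
position: [490.5, 180.6, 190.9]
orientation: [[1.0, 0.001, -0.002], [0.001, -1.0, -0.001], [-0.002, 0.001, -1.0]]
force: [0.1, 0.5, -2.0]
opening: 63.6
grasp_force: 66.6
```

```bash
python3 - <<'E'
from h import *
p,R=st();print(p.round(1))
m,im=snap("wrist","w8.png");np.save("w8.npy",m)
cv2.imwrite("pics/w8b.png",im)
E
```

```text
[490.5 180.6 190.9]
```

View pics/w8b.png

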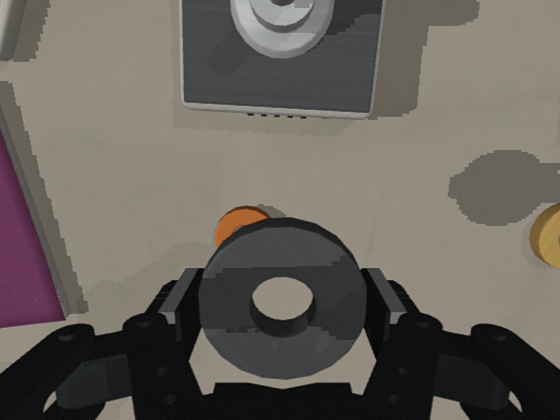

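The dark ring is held squarely, its hole at (283,297); the spindle is just off the top of the frame. Moving closer to measure both.

>>> move_arm(deltas=[[0.2,0,0,0,0,0,255],[0.25,0,0,0,0,0,255],[0,0,0,0,0,0,255],[0,0,0,0,0,0,255]])

```text
time: 24.55
position: [557.6, 179.9, 190.3]
orientation: [[1.0, -0.001, -0.003], [-0.001, -1.0, -0.001], [-0.003, 0.001, -1.0]]
force: [-0.4, 0.0, -1.6]
opening: 63.1
grasp_force: 66.6
```

```bash
python3 - <<'E'
from h import *
p,R=st();print(p.round(1))
m,im=snap("wrist","w9.png");np.save("w9.npy",m)
print("ring hole rel tcp",(onz(m,283,297,p[2]-5.4)-p).round(1))
cv2.imwrite("pics/w9b.png",cv2.resize(im[0:260,180:420],(720,780))[:600])
E
```

```text
[557.6 179.9 190.3]
ring hole rel tcp [ 3.6  0.2 -5.4]
```

View pics/w9b.png

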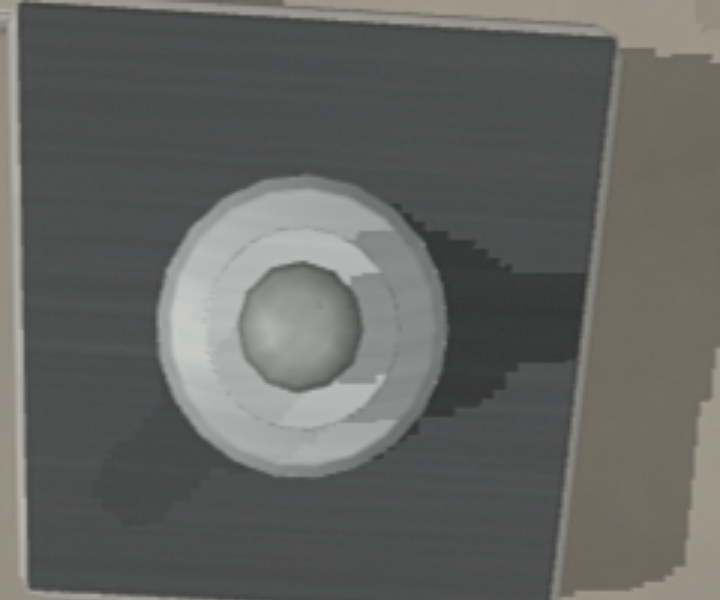

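The post tip centre is at crop (300,326), i.e. pixel (280,108.7). The shoulder circle is concentric at crop (304,328), i.e. (281.3,109.3).

```bash
python3 - <<'E'
from h import *
m=np.load("w9.npy",allow_pickle=True).item()
print(onz(m,280,108.7,130),onz(m,281.3,109.3,75),onz(m,281,108.9,56))
m=np.load("w6.npy",allow_pickle=True).item();print(onz(m,163,88,75))
p,R=st();im=cv2.imread("pics/w9.png");m=camera_model("wrist")
hsv=cv2.cvtColor(im,cv2.COLOR_BGR2HSV)
k=cv2.inRange(hsv,(0,0,25),(179,90,95));k[:200]=0
# hole: non-dark region containing (283,297)
n,l,s,c=cv2.connectedComponentsWithStats(255-k);i=l[290,283];print(s[i],c[i])
print("hole right/left top",s[i])
E
```

```text
[629.41100125 181.27473016 130.        ] [629.57459583 180.78519563  75.        ] [629.97918694 181.02463563  56.        ]
[627.78601263 171.67527465  75.        ]
[ 252  277   62   43 1992] [282.09337349 297.73995984]
hole right/left top [ 252  277   62   43 1992]
```

>>> move_arm(deltas=[[0.2,0.003,0,0,0,0,255],[0.2,0.003,0,0,0,0,255],[0.077,0,0,0,0,0,255],[0,0,0,0,0,0,255],[0,0,-0.1,0,0,0,255],[0,0,-0.1,0,0,0,255],[0,0,-0.07,0,0,0,255],[0,0,-0.07,0,0,0,255],[0,0,0,0,0,0,255],[0,0,0,0,0,0,255]])

```text
time: 25.85
position: [630.6, 182.0, 140.1]
orientation: [[1.0, 0.0, -0.0], [0.0, -1.0, -0.0], [-0.0, 0.0, -1.0]]
force: [-0.3, -0.5, -1.9]
opening: 63.2
grasp_force: 66.6
```

>>> move_arm(deltas=[[-0.009,-0.006,-0.06,0,0,0,255],[0,0,-0.06,0,0,0,255],[0,0,-0.06,0,0,0,255],[0,0,-0.06,0,0,0,255],[0,0,-0.04,0,0,0,255],[0,0,0,0,0,0,255],[0,0,0,0,0,0,255]])

```text
time: 26.72
position: [629.2, 181.0, 98.1]
orientation: [[1.0, 0.001, -0.001], [0.001, -1.0, -0.0], [-0.001, 0.0, -1.0]]
force: [0.9, -0.2, -1.0]
opening: 63.2
grasp_force: 66.6
```

>>> move_arm(deltas=[[0,0,-0.015,0,0,0,255],[0,0,-0.01,0,0,0,255],[0,0,0,0,0,0,255],[0,0,0,0,0,0,255]])

```text
time: 27.22
position: [629.1, 181.0, 94.4]
orientation: [[1.0, 0.001, -0.001], [0.001, -1.0, -0.0], [-0.001, 0.0, -1.0]]
force: [-0.0, 0.4, -0.6]
opening: 63.3
grasp_force: 66.7
```

>>> move_arm(deltas=[[0,0,-0.01,0,0,0,255],[0,0,-0.007,0,0,0,255],[0,0,0,0,0,0,255]])

```text
time: 27.6
position: [629.1, 181.0, 94.4]
orientation: [[1.0, 0.001, -0.001], [0.001, -1.0, -0.001], [-0.001, 0.001, -1.0]]
force: [-4.9, -1.1, 12.2]
opening: 63.4
grasp_force: 67.9
```

>>> move_arm(deltas=[[0,0,0,0,0,0,150],[0,0,0,0,0,0,0],[0,0,0,0,0,0,0],[0,0,0.1,0,0,0,0],[0,0,0.3,0,0,0,0],[0,0,0.35,0,0,0,0],[-0.2,-0.25,0,0,0,0,0],[-0.2,-0.3,0,0,0,0,0],[-0.2,-0.3,0,0,0,0,0],[-0.2,-0.3,0,0,0,0,0],[-0.2,-0.3,0,0,0,0,0],[-0.13,-0.21,-0.2,0,0,0,0],[0,0,-0.3,0,0,0,0],[0,0,-0.4,0,0,0,0],[0,0,0,0,0,0,0],[0,0,0,0,0,0,0]])

```text
time: 29.6
position: [460.9, -68.3, 70.9]
orientation: [[1.0, 0.001, 0.002], [0.001, -1.0, -0.001], [0.002, 0.001, -1.0]]
force: [0.9, 0.2, 0.1]
opening: 85.2
grasp_force: 0.0
```

```bash
python3 - <<'E'
from h import *
p,R=st();print(p.round(1))
m,im=snap("wrist","w10.png");rings(im,m)
m,im=snap("scene","sc10.png");rings(im,m)
E
```

```text
[460.9 -68.3  70.9]
brass outer [459.1 -68.9] 29.9 hole [458.7 -69.5] 13.3 px [285. 257.]
dark outer [ 430.9 -142.1] 22.9 hole [ 416.8 -155.9] 5.5 px [422. 305.]
dark outer [430.9   7. ] 22.7 hole [416.6  20.7] 5.5 px [141. 305.]
```

>>> move_arm(deltas=[[-0.013,-0.004,-0.1,0,0,0,0],[0,0,-0.12,0,0,0,0],[0,0,-0.07,0,0,0,0],[0,0,-0.035,0,0,0,0],[0,0,0,0,0,0,0],[0,0,0,0,0,0,100],[0,0,0,0,0,0,255],[0,0,0,0,0,0,255],[0,0,0,0,0,0,255]])

```text
time: 30.82
position: [458.1, -68.8, 21.6]
orientation: [[1.0, 0.001, -0.0], [0.001, -1.0, -0.001], [-0.0, 0.001, -1.0]]
force: [-2.3, -0.1, 7.3]
opening: 57.7
grasp_force: 62.3
```

>>> move_arm(deltas=[[0,0,0.1,0,0,0,255],[0,0,0.3,0,0,0,255],[0,0,0.35,0,0,0,255],[0,0,0.35,0,0,0,255],[0.2,0.2,0.02,0,0,0,255],[0.2,0.3,0,0,0,0,255],[0.2,0.3,0,0,0,0,255],[0.2,0.3,0,0,0,0,255],[0.2,0.3,0,0,0,0,255],[0.13,0.26,0,0,0,0,255],[0,0,0,0,0,0,255],[0,0,0,0,0,0,255]])

```text
time: 32.33
position: [626.1, 180.0, 188.2]
orientation: [[1.0, 0.001, -0.002], [0.001, -1.0, -0.001], [-0.002, 0.001, -1.0]]
force: [0.4, 0.2, -1.4]
opening: 57.2
grasp_force: 64.9
```

```bash
python3 - <<'E'
from h import *
p,R=st();print(p.round(1))
m,im=snap("wrist","w11.png");rings(im,m,p[2]-7.6)
E
```

```text
[626.1 180.  188.2]
brass outer [628.7 181.4] 30.9 hole [627.2 180.5] 13.2 px [282. 294.]
dark outer [590.3 103.1] 23.5 hole [585.5 102.8] 3.8 px [470. 380.]
```

>>> move_arm(deltas=[[0.017,0.007,-0.08,0,0,0,255],[0,0,-0.1,0,0,0,255],[0,0,-0.06,0,0,0,255],[0,0,-0.06,0,0,0,255],[0,0,-0.06,0,0,0,255],[0,0,-0.06,0,0,0,255],[0,0,-0.05,0,0,0,255],[0,0,-0.03,0,0,0,255],[0,0,0,0,0,0,255],[0,0,0,0,0,0,255]])

```text
time: 33.62
position: [629.8, 181.5, 113.7]
orientation: [[1.0, 0.001, -0.0], [0.001, -1.0, -0.0], [-0.0, 0.0, -1.0]]
force: [0.6, -0.4, -0.5]
opening: 57.6
grasp_force: 64.9
```

>>> move_arm(deltas=[[-0.006,-0.003,-0.01,0,0,0,255],[0,0,-0.012,0,0,0,255],[0,0,-0.01,0,0,0,255],[0,0,0,0,0,0,255],[0,0,0,0,0,0,255]])

```text
time: 34.25
position: [628.8, 181.0, 110.6]
orientation: [[1.0, 0.001, -0.001], [0.001, -1.0, -0.001], [-0.001, 0.001, -1.0]]
force: [-3.5, -0.5, 6.7]
opening: 57.6
grasp_force: 65.7
```

>>> move_arm(deltas=[[0,0,0,0,0,0,150],[0,0,0,0,0,0,0],[0,0,0,0,0,0,0],[0,0,0.1,0,0,0,0],[0,0,0.3,0,0,0,0],[0,0,0.25,0,0,0,0],[-0.25,0.05,0,0,0,0,0],[-0.35,0.07,0,0,0,0,0],[-0.35,0.06,0,0,0,0,0],[-0.19,0.03,-0.25,0,0,0,0],[0,0,-0.35,0,0,0,0],[0,0,-0.33,0,0,0,0],[0,0,0,0,0,0,0],[0,0,0,0,0,0,0]])

```text
time: 36.0
position: [459.2, 213.0, 68.3]
orientation: [[1.0, 0.0, 0.002], [0.0, -1.0, 0.0], [0.002, -0.0, -1.0]]
force: [-0.2, -0.5, 0.6]
opening: 85.5
grasp_force: 0.0
```

```bash
python3 - <<'E'
from h import *
p,R=st();print(p.round(1))
m,im=snap("wrist","w12.png");rings(im,m)
E
```

```text
[459.2 213.   68.3]
orange outer [457.9 212.8] 26.7 hole [457.5 212.2] 13.5 px [284. 257.]
```

>>> move_arm(deltas=[[-0.006,-0.003,-0.1,0,0,0,0],[0,0,-0.12,0,0,0,0],[0,0,-0.05,0,0,0,0],[0,0,-0.027,0,0,0,0],[0,0,0,0,0,0,0],[0,0,0,0,0,0,100],[0,0,0,0,0,0,255],[0,0,0,0,0,0,255],[0,0,0,0,0,0,255]])

```text
time: 37.17
position: [457.6, 212.3, 22.8]
orientation: [[1.0, 0.001, 0.001], [0.001, -1.0, 0.0], [0.001, -0.0, -1.0]]
force: [0.1, 0.1, 4.9]
opening: 50.9
grasp_force: 63.5
```

>>> move_arm(deltas=[[0,0,0.1,0,0,0,255],[0,0,0.3,0,0,0,255],[0,0,0.35,0,0,0,255],[0,0,0.35,0,0,0,255],[0.2,-0.05,0.02,0,0,0,255],[0.3,-0.05,0,0,0,0,255],[0.3,-0.05,0,0,0,0,255],[0.2,-0.05,0,0,0,0,255],[0.13,0,0,0,0,0,255],[0,0,0,0,0,0,255],[0,0,0,0,0,0,255]])

```text
time: 38.55
position: [624.8, 182.0, 189.6]
orientation: [[1.0, 0.001, -0.003], [0.001, -1.0, -0.001], [-0.003, 0.001, -1.0]]
force: [-0.6, -0.6, -1.7]
opening: 51.0
grasp_force: 63.0
```

```bash
python3 - <<'E'
from h import *
p,R=st();print(p.round(1))
m,im=snap("wrist","w13.png");rings(im,m,p[2]-9.5)
E
```

```text
[624.8 182.  189.6]
orange outer [626.  183.6] 27.8 hole [624.9 182.5] 13.3 px [282. 293.]
```

>>> move_arm(deltas=[[0.022,-0.007,-0.08,0,0,0,255],[0,0,-0.1,0,0,0,255],[0,0,-0.06,0,0,0,255],[0,0,-0.06,0,0,0,255],[0,0,-0.06,0,0,0,255],[0,0,-0.04,0,0,0,255],[0,0,0,0,0,0,255],[0,0,0,0,0,0,255]])

```text
time: 39.6
position: [629.8, 181.1, 130.3]
orientation: [[1.0, 0.001, -0.0], [0.001, -1.0, -0.0], [-0.0, 0.0, -1.0]]
force: [0.1, 0.3, -1.7]
opening: 51.2
grasp_force: 63.0
```

>>> move_arm(deltas=[[-0.004,0,-0.02,0,0,0,255],[0,0,-0.015,0,0,0,255],[0,0,-0.006,0,0,0,255],[0,0,0,0,0,0,255],[0,0,0,0,0,0,255]])

```text
time: 40.22
position: [629.1, 181.0, 125.8]
orientation: [[1.0, 0.001, -0.001], [0.001, -1.0, -0.001], [-0.001, 0.001, -1.0]]
force: [-2.9, -1.7, 6.6]
opening: 51.3
grasp_force: 63.9
```

>>> move_arm(deltas=[[0,0,0,0,0,0,150],[0,0,0,0,0,0,0],[0,0,0,0,0,0,0],[0,0,0.1,0,0,0,0],[0,0,0.25,0,0,0,0],[0,0,0.2,0,0,0,0],[-0.18,-0.3,0,0,0,0,0],[-0.18,-0.35,0,0,0,0,0],[-0.18,-0.35,0,0,0,0,0],[-0.18,-0.35,0,0,0,0,0],[-0.15,-0.35,0,0,0,0,0],[-0.1,-0.35,0,0,0,0,0],[-0.1,-0.35,0,0,0,0,0],[-0.1,-0.35,-0.1,0,0,0,0],[0,-0.04,-0.35,0,0,0,0],[0,0,-0.35,0,0,0,0],[0,0,-0.2,0,0,0,0],[0,0,0,0,0,0,0],[0,0,0,0,0,0,0]])

```text
time: 42.6
position: [454.8, -238.3, 57.9]
orientation: [[1.0, 0.001, 0.001], [0.001, -1.0, -0.002], [0.001, 0.002, -1.0]]
force: [0.2, 0.2, -0.0]
opening: 85.2
grasp_force: 0.0
```

```bash
python3 - <<'E'
from h import *
p,R=st();print(p.round(1))
m,im=snap("wrist","w14.png");rings(im,m)
E
```

```text
[ 454.8 -238.3   57.9]
dark outer [ 432.  -306.9] 21.0 hole [ 419.  -319.5] 5.1 px [422. 305.]
dark outer [ 432.4 -168.4] 20.9 hole [ 418.9 -156. ] 4.9 px [141. 305.]
pale outer [ 494.3 -218.7] 23.1 hole [ 494.3 -218.5] 13.6 px [240. 182.]
```

The pale ring has been knocked to about (494,-219); repositioning.

>>> move_arm(deltas=[[0.13,0.065,0.05,0,0,0,0],[0.13,0.065,0,0,0,0,0],[0,0,0,0,0,0,0],[0,0,0,0,0,0,0]])

```text
time: 43.15
position: [492.7, -217.4, 63.8]
orientation: [[1.0, 0.002, -0.001], [0.002, -1.0, -0.001], [-0.001, 0.001, -1.0]]
force: [-0.3, 0.0, -0.9]
opening: 85.3
grasp_force: 0.0
```

```bash
python3 - <<'E'
from h import *
p,R=st();print(p.round(1))
m,im=snap("wrist","w15.png");rings(im,m)
E
```

```text
[ 492.7 -217.4   63.8]
dark outer [ 466.6 -287.7] 22.3 hole [ 453.1 -301.8] 5.5 px [422. 305.]
dark outer [ 466.3 -146.4] 22.6 hole [ 452.8 -131.8] 5.5 px [143. 304.]
```

```bash
python3 - <<'E'
from h import *
im=cv2.imread("pics/w15.png");cv2.imwrite("pics/w15b.png",im)
h=cv2.cvtColor(im,cv2.COLOR_BGR2HSV)
print(proj(camera_model("wrist"),[494.3,-218.6,14]))
E
```

```text
[285.48488286 256.14381188]
```

View pics/w15b.png

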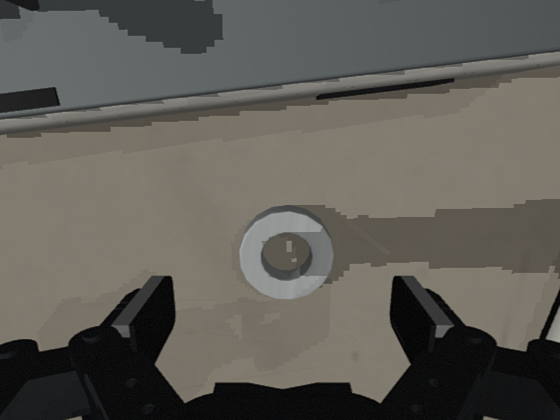

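The ring's top centre is at (286,255), which agrees with (494.3,-218.6). Grasping.

>>> move_arm(deltas=[[0.009,-0.007,-0.08,0,0,0,0],[0,0,-0.1,0,0,0,0],[0,0,-0.05,0,0,0,0],[0,0,-0.025,0,0,0,0],[0,0,0,0,0,0,0],[0,0,0,0,0,0,100],[0,0,0,0,0,0,255],[0,0,0,0,0,0,255],[0,0,0,0,0,0,255],[0,0,0,0,0,0,255]])

```text
time: 44.45
position: [494.3, -219.4, 26.7]
orientation: [[1.0, 0.0, -0.0], [0.0, -1.0, -0.001], [-0.0, 0.001, -1.0]]
force: [-0.2, 0.5, 5.2]
opening: 45.0
grasp_force: 60.4
```

>>> move_arm(deltas=[[0,0,0.1,0,0,0,255],[0,0,0.3,0,0,0,255],[0,0,0.35,0,0,0,255],[0,0,0.35,0,0,0,255],[0,0.2,0.02,0,0,0,255],[0.1,0.35,0,0,0,0,255],[0.1,0.35,0,0,0,0,255],[0.1,0.35,0,0,0,0,255],[0.1,0.35,0,0,0,0,255],[0.15,0.35,0,0,0,0,255],[0.15,0.35,0,0,0,0,255],[0.18,0.3,0,0,0,0,255],[0,0.06,0,0,0,0,255],[0,0,0,0,0,0,255],[0,0,0,0,0,0,255]])

```text
time: 46.32
position: [624.9, 178.6, 193.5]
orientation: [[1.0, -0.0, -0.002], [-0.0, -1.0, -0.001], [-0.002, 0.001, -1.0]]
force: [-0.9, 0.6, -0.6]
opening: 45.1
grasp_force: 61.6
```

```bash
python3 - <<'E'
from h import *
p,R=st();print(p.round(1))
m,im=snap("wrist","w16.png");rings(im,m,p[2]-12.7)
cv2.imwrite("pics/w16b.png",im)
E
```

```text
[624.9 178.6 193.5]
dark outer [587.2 250.8] 23.4 hole [580.3 263.8] 8.3 px [116. 377.]
```

View pics/w16b.png

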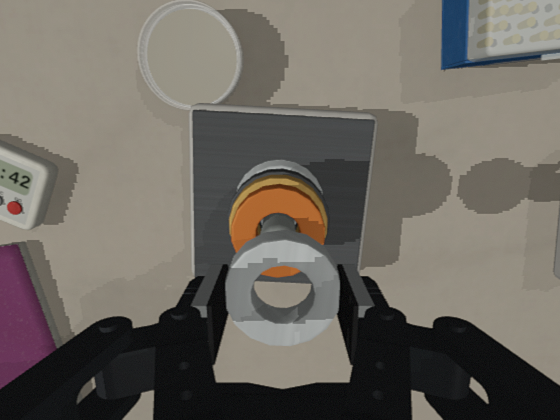

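The pale ring is held square in the jaws at (283,289), with the stack (dark, brass, orange) on the spindle behind it.

>>> move_arm(deltas=[[0.022,0.013,-0.06,0,0,0,255],[0,0,-0.06,0,0,0,255],[0,0,-0.06,0,0,0,255],[0,0,-0.06,0,0,0,255],[0,0,-0.05,0,0,0,255],[0,0,0,0,0,0,255],[0,0,0,0,0,0,255]])

```text
time: 47.25
position: [629.3, 182.0, 150.3]
orientation: [[1.0, 0.001, -0.001], [0.001, -1.0, -0.0], [-0.001, 0.0, -1.0]]
force: [-1.0, -0.0, -0.5]
opening: 45.2
grasp_force: 61.6
```

>>> move_arm(deltas=[[-0.003,-0.006,-0.02,0,0,0,255],[0,0,-0.015,0,0,0,255],[0,0,-0.012,0,0,0,255],[0,0,-0.007,0,0,0,255],[0,0,0,0,0,0,255],[0,0,0,0,0,0,255]])

```text
time: 48.0
position: [628.7, 180.9, 143.8]
orientation: [[1.0, 0.001, -0.001], [0.001, -1.0, -0.001], [-0.001, 0.001, -1.0]]
force: [-3.5, -1.7, 6.5]
opening: 45.2
grasp_force: 62.3
```

>>> move_arm(deltas=[[0,0,0,0,0,0,150],[0,0,0,0,0,0,0],[0,0,0,0,0,0,0],[0,0,0.1,0,0,0,0],[0,0,0.25,0,0,0,0],[0,0,0.2,0,0,0,0],[0,-0.25,0,0,0,1,0],[0,-0.35,0,0,0,1,0],[0,-0.35,0,0,0,1,0],[0,-0.35,0,0,0,1,0],[0,-0.35,0,0,0,1,0],[0,-0.35,0,0,0,1,0],[0,-0.35,0,0,0,1,0],[0,-0.35,0,0,0,1,0],[0.02,-0.23,0,0,0,1,0],[0,0,0,0,0,1,0],[0,0,-0.2,0,0,0.24,0],[0,0,-0.2,0,0,0,0],[0,0,0,0,0,0,0],[0,0,0,0,0,0,0]])

```text
time: 50.5
position: [632.4, -258.9, 166.0]
orientation: [[0.755, 0.656, 0.001], [0.656, -0.755, -0.002], [-0.0, 0.002, -1.0]]
force: [0.4, -0.5, 0.6]
opening: 85.2
grasp_force: 0.0
```

```bash
python3 - <<'E'
from h import *
p,R=st();print(p.round(1),np.arctan2(R[1,0],R[0,0]).round(3))
print(((np.array([632.8,-259.2,93])-p)/150).round(3))
m,im=snap("scene","sc17.png");s,i2=snap("side","si17.png");w,i3=snap("wrist","w17.png")
print(proj(m,[629,181,110]),proj(s,[629,181,110]))
a=[]
for mm,i in((m,im),(s,i2)):
    u,v=proj(mm,[629,181,100]).astype(int);a.append(cv2.resize(i[v-40:v+40,u-40:u+40],(390,390),interpolation=cv2.INTER_CUBIC))
cv2.imwrite("pics/st.png",np.hstack(a))
E
```

```text
[ 632.4 -258.9  166. ] 0.715
[ 0.002 -0.002 -0.487]
[205.05793091 217.52624133] [303.88073812 167.08367891]
```

View pics/st.png

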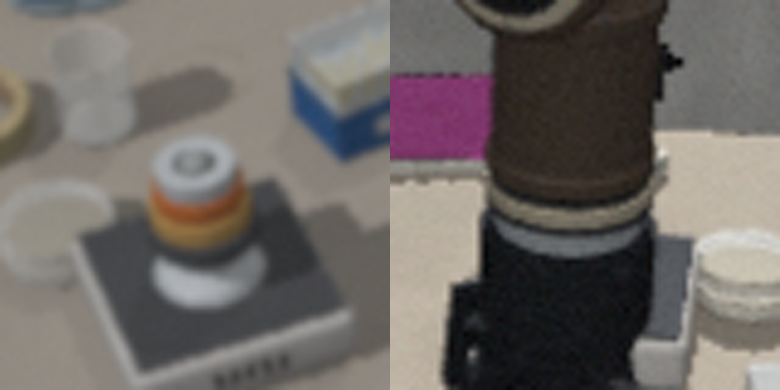

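The scene crop shows the full stack in order (dark, brass, orange, pale on top) seated evenly at (200,200). Now the selector to red.

>>> move_arm(deltas=[[0.002,-0.001,-0.15,0,0,0,0],[0,0,-0.15,0,0,0,0],[0,0,-0.1,0,0,0,0],[0,0,-0.06,0,0,0,0],[0,0,-0.026,0,0,0,0],[0,0,0,0,0,0,150],[0,0,0,0,0,0,255],[0,0,0,0,0,0,255],[0,0,0,0,0,0,255],[0,0,0,0,0,0,255],[0,0,0,0,0,0,255]])

```text
time: 52.02
position: [632.8, -259.5, 92.5]
orientation: [[0.755, 0.656, 0.002], [0.656, -0.755, -0.003], [-0.0, 0.003, -1.0]]
force: [1.5, -2.6, 2.0]
opening: 13.1
grasp_force: 61.8
```

>>> move_arm(deltas=[[0,0,0,0,0,-1,255],[0,0,0,0,0,-1,255],[0,0,0,0,0,-1,255],[0,0,0,0,0,-1,255],[0,0,0,0,0,-1,255],[0,0,0,0,0,-1,255],[0,0,0,0,0,-1,255],[0,0,0,0,0,-1,255],[0,0,0,0,0,-0.6,255],[0,0,0,0,0,0,255],[0,0,0,0,0,0,255]])

```text
time: 53.4
position: [632.8, -259.3, 92.4]
orientation: [[0.993, 0.115, 0.001], [0.115, -0.993, -0.002], [0.001, 0.002, -1.0]]
force: [1.9, -2.6, 3.7]
opening: 12.6
grasp_force: 62.0
```

>>> move_arm(deltas=[[0,0,0,0,0,0,180],[0,0,0,0,0,0,80],[0,0,0,0,0,0,0],[0,0,0,0,0,0,0],[0,0,0.1,0,0,0,0],[0,0,0.3,0,0,0,0],[0,0,0.3,0,0,0,0],[0,0,0,0,0,0,0],[-0.08,0.13,0,0.115,-0.993,0,0],[-0.08,0.13,0,0.115,-0.993,0,0],[-0.08,0.13,0,0.115,-0.993,0,0],[-0.08,0.13,0,0.115,-0.993,0,0],[-0.08,0.13,0,0.115,-0.993,0,0],[-0.08,0.13,0,0.115,-0.993,0,0],[-0.04,0.1,-0.08,0.03,-0.25,0,0],[0,0,0,0,0,0,0],[0,0,0,0,0,0,0]])

```text
time: 55.52
position: [554.6, -127.2, 185.2]
orientation: [[0.9, 0.114, 0.42], [0.104, -0.993, 0.047], [0.422, 0.001, -0.906]]
force: [0.6, -0.2, 1.4]
opening: 85.1
grasp_force: 0.0
```

```bash
python3 - <<'E'
from h import *
p,R=st();print(p.round(1),R.round(3).tolist(),np.arcsin(-R[:,2]@bx))
m,im=snap("wrist","w18.png");cv2.imwrite("pics/w18b.png",im)
t=np.array([589.1,-123.4,111.5]);print(((t-p)/150).round(3))
E
```

```text
[ 554.6 -127.2  185.2] [[0.9, 0.114, 0.42], [0.104, -0.993, 0.047], [0.422, 0.001, -0.906]] -0.43618792689028085
[ 0.23   0.026 -0.492]
```

View pics/w18b.png

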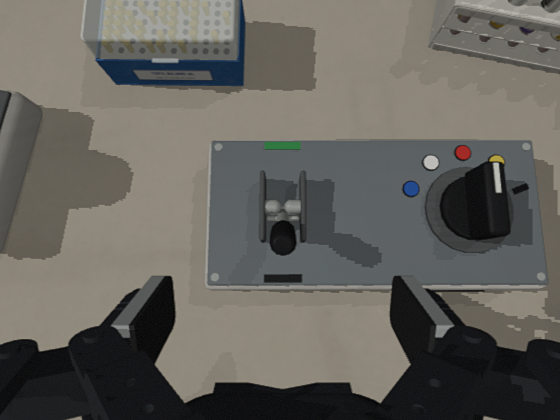

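The toggle is still seated off at (283,240), and the knob bar lies along the box's +x (white line from (497,163) to (501,192)). Checking numerically that this is red.

```bash
python3 - <<'E'
from h import *
m=camera_model("wrist")
print([onz(m,u,v,91).round(1) for u,v in((497,163),(501,192))])
for a in(.6,1.2):
    d=np.array([np.cos(.115+a-1.2),np.sin(.115+a-1.2),0]);print(a,[proj(m,np.array([632.7,-259,91])+r*d).round(0) for r in(5,24)])
E
```

```text
[array([ 657.1, -257.6,   91. ]), array([ 637.8, -260.6,   91. ])]
0.6 [array([502., 193.]), array([516., 170.])]
1.2 [array([498., 192.]), array([495., 164.])]
```

>>> move_arm(deltas=[[0.046,0.005,-0.1,0,0,0,0],[0.046,0.005,-0.1,0,0,0,0],[0.046,0.005,-0.1,0,0,0,0],[0.046,0.005,-0.1,0,0,0,0],[0.044,0.005,-0.09,0,0,0,0],[0,0,0,0,0,0,0],[0,0,0,0,0,0,150],[0,0,0,0,0,0,255],[0,0,0,0,0,0,255],[0,0,0,0,0,0,255],[0,0,0,0,0,0,255],[0,0,0,0,0,0,255]])

```text
time: 57.08
position: [588.5, -123.5, 111.9]
orientation: [[0.9, 0.114, 0.42], [0.104, -0.993, 0.047], [0.423, 0.001, -0.906]]
force: [-4.4, -1.2, 5.5]
opening: 13.9
grasp_force: 58.8
```

>>> move_arm(deltas=[[-0.011,-0.001,0.024,0,0,0,255],[-0.011,-0.001,0.024,0,0,0,255],[-0.008,-0.001,0.017,0,0,0,255],[0,0,0,0,0,0,255],[0,0,0,0,0,0,255]])

```text
time: 57.7
position: [584.0, -123.8, 120.8]
orientation: [[0.9, 0.114, 0.42], [0.104, -0.993, 0.047], [0.422, 0.001, -0.906]]
force: [4.9, -3.2, -5.7]
opening: 14.0
grasp_force: 58.5
```

>>> move_arm(deltas=[[0.033,0.004,0.014,-0.11,0.954,0,255],[0.033,0.004,0.012,-0.11,0.954,0,255],[0.034,0.004,0.01,-0.11,0.954,0,255],[0,0,0,0,0,0,255]])

```text
time: 58.2
position: [599.1, -121.8, 125.7]
orientation: [[0.966, 0.116, 0.23], [0.114, -0.993, 0.025], [0.232, 0.002, -0.973]]
force: [3.3, -5.3, -7.3]
opening: 14.0
grasp_force: 58.9
```

>>> move_arm(deltas=[[0.035,0.004,0.007,-0.11,0.954,0,255],[0.035,0.004,0.005,-0.11,0.954,0,255],[0.035,0.004,0.002,-0.11,0.954,0,255],[0.035,0.004,0,-0.11,0.954,0,255],[0.035,0.004,-0.002,-0.11,0.954,0,255],[0.035,0.004,-0.005,-0.11,0.954,0,255],[0.035,0.004,-0.007,-0.11,0.954,0,255],[0.034,0.004,-0.01,-0.11,0.954,0,255],[0.033,0.004,-0.012,-0.11,0.954,0,255],[0.033,0.004,-0.014,-0.11,0.954,0,255],[0,0,0,0,0,0,255],[0,0,0,0,0,0,255]])

```text
time: 59.7
position: [650.1, -116.1, 119.3]
orientation: [[0.901, 0.115, -0.418], [0.104, -0.993, -0.049], [-0.421, 0.0, -0.907]]
force: [3.1, -4.1, -8.5]
opening: 13.9
grasp_force: 59.0
```

```bash
python3 - <<'E'
from h import *
p,R=st();l=.436;L=(p-piv)@bat(l);print("L",L,"perp",(p-piv-L*bat(l)).round(1),"tool",np.arcsin(-R[:,2]@bx))
E
```

```text
L 81.63873889388763 perp [-0.6 -0.   0.3] tool 0.4347282665816411
```

>>> move_arm(deltas=[[0.012,0.001,-0.005,0,0,0,255],[0,0,0,0,0,0,255],[-0.01,-0.001,-0.021,0,0,0,255],[-0.01,-0.001,-0.021,0,0,0,255],[-0.009,-0.001,-0.021,0,0,0,255],[0,0,0,0,0,0,255],[0,0,0,0,0,0,255]])

```text
time: 60.58
position: [648.2, -116.2, 111.8]
orientation: [[0.901, 0.115, -0.419], [0.104, -0.993, -0.049], [-0.422, 0.001, -0.907]]
force: [2.1, -4.9, -3.5]
opening: 14.2
grasp_force: 59.3
```

>>> move_arm(deltas=[[-0.005,-0.001,-0.012,0,0,0,255],[0,0,0,0,0,0,255],[0,0,0,0,0,0,255],[0,0,0,0,0,0,200],[0,0,0,0,0,0,100],[0,0,0,0,0,0,0],[0,0,0,0,0,0,0],[0.04,0.005,0.09,0,0,0,0],[0.06,0.007,0.13,0,0,0,0],[0.06,0.007,0.13,0,0,0,0],[0.06,0.007,0.13,0,0,0,0],[0,0,0,0,0,0,0],[0,0,0,0,0,0,0]])

```text
time: 62.2
position: [679.7, -112.0, 180.5]
orientation: [[0.9, 0.115, -0.42], [0.104, -0.993, -0.048], [-0.423, -0.0, -0.906]]
force: [0.1, 1.1, 0.4]
opening: 85.7
grasp_force: 0.0
```

```bash
python3 - <<'E'
from h import *
p,R=st();print(p.round(1))
m,im=snap("wrist","w19.png")
for a in (62,77): 
    x=proj(m,piv+a*bat(.436));cv2.circle(im,tuple(int(round(i)) for i in x),1,(0,0,255),-1)
s,i2=snap("side")
for a2 in (62,77):
    x=proj(s,piv+a2*bat(.436));cv2.circle(i2,tuple(int(round(i)) for i in x),0,(0,0,255),-1)
out=np.zeros((420,795,3),np.uint8);out[:,:500]=im[:,60:];out[:290,505:]=cv2.resize(i2[210:280,265:335],(290,290),interpolation=cv2.INTER_CUBIC);cv2.imwrite("pics/w19b.png",out)
E
```

```text
[ 679.7 -112.   180.5]
```

View pics/w19b.png

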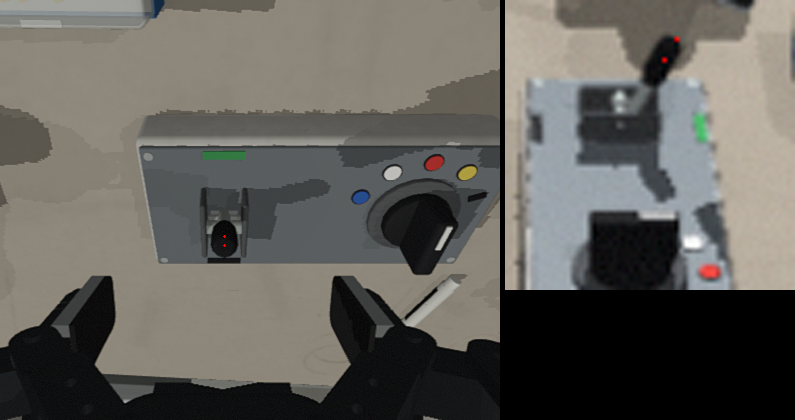

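The toggle leans to the green bar with its head at the seated position (side crop (662,60)), the selector is still at red, and the arm is clear. Handing in.

```bash
python3 -c "
from workcell import job_done;print(job_done())"
```

```text
the job is handed in; nothing more can be done
None
```

The job is handed in at about 62 s: toggle flipped off, selector to white, all four rings seated on the spindle widest lowest, selector to red, and toggle flipped back on. Camera views showed each toggle flip, selector turn and the ring stack in place; the judge's result was not returned.

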